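# Eject the blue cover-glass tray with the release pin

## Task

The blue-topped cover-glass magazine on the welding bench has its spring tray latched shut. Take the red-handled release pin from the tool stand, push it straight down through the round access hole in the blue cover until the tray pops out, then put the pin back upright in the same hole of the stand that it came from. Leave the yellow magazine's tray shut.

Things in the scene. Friction and masses are not known exactly. Their poses are not given: they have to be found in the camera images.
- pin_grip (a point): Centre of the pin's upright red handle (18 mm dia, 50 tall); below it a collar (32 dia, 5 thick) and shank (8 dia, 64 long): tip 94 mm below this point. z up; x across the stand, y along it. Loose, 60 g. Its collar rests on the fixed stand (50x150 mm, top 80 mm high), shank in a 22 mm through hole, 90 mm from a green-handled tool of equal height. Pin goes back where it was at the start.
- blue_hole (a point): Centre of the mouth of the vertical 22 mm round hole in the blue cover (5 mm thick) of a fixed magazine 120x90 mm, top 70 mm high. z up, x the way the tray pops out. 35 mm below the mouth lies the hidden latch plate (36 mm square): pushed 8 mm down (tip 43 mm below mouth) it frees the tray; hard stop at 12 mm (tip 47 mm down). Spring 3 N at touch, 6 N at the stop; it rises when let go.
- blue_tray (a joint): Slide of the blue-fronted tray in m: 0 latched shut, 0.04 fully popped out, towards the magazine's +x. Its own spring drives it out once the latch is tripped, and it stays out.
- yellow_tray (a joint): Slide of the tray of the other, yellow-topped but otherwise equal magazine: 0 latched shut, 0.04 out. The two magazines swap places between starts. To be left shut.

How it is judged:
On the way, in this order (a step that is already met when the one before it is completed fails the run):
1. the pin's shank is down in the blue magazine's access hole (tip at least 10 mm below the mouth) (horizontal distance between pin_grip and blue_hole below 0.02 m and z of pin_grip in the frame of blue_hole below 0.084 m and angle between pin_grip's own z axis and vertical below 0.3 rad), for 0.05 s.
2. the blue tray has popped out (at least 25 mm) (value of joint blue_tray above 0.025 m).
At the end, for the whole second after the job is handed in: The blue tray is out by at least 25 mm, the yellow tray is shut (under 10 mm), and the release pin stands upright (within 10 degrees) back in its own stand hole, within 16 mm of where it started, let go of (value of joint blue_tray above 0.025 m and value of joint yellow_tray below 0.01 m and distance of pin_grip from where it was at the start of the episode below 0.016 m and angle between pin_grip's own z axis and vertical below 0.17 rad); the robot touches nothing.
It fails at once if the yellow magazine's tray is ejected (value of joint yellow_tray above 0.01 m).
It also fails if it takes over 48 s, if anything falls off the work surface, if the arm or the gripper's body presses on something with over 40 N, if the wrist force passes 120 N, or if a joint passes its speed limit or range.

## Robot

A 7-joint arm with a two-finger parallel gripper is mounted at the origin on the work surface. World frame = base frame: x ahead of the robot, y to its left, z up, the work surface at z = 0. Lengths are in m, angles in rad, forces in N, time in s.
With the tool pointing down it reaches from about 0.35 to 0.775 m from the base axis. Payload 3.1 kg.
Tool frame: the origin (TCP) lies midway between the tips of the shut fingers; the grasp point (between the pads) lies 19 mm behind it (arm.pinch_z is the distance from the TCP to the grasp point, in m); z points along the fingers, y is the line along which they close (so a half turn about z gives the same grasp; the last joint's range is limited). The gripper opens to 85 mm and grips with 20 to 120 N. Pads are 22 mm wide; open, the fingers measure 114 mm over their backs; the gripper's body (76 mm by 85 mm) begins 54 mm behind the grasp point. The pads swing forward as they close: fully open they stand 13 mm farther back than shut.
Start: joints at [-1.341, 0.311, 0.014, 1.512, -0.004, 1.319, -0.027], TCP at [0.148, 0.53, 0.231] pointing down, gripper open.
Joint ranges: [-2.7, 2.7], [-0.3, 1.91], [-1.27, 1.3], [0.12, 2.57], [-1.44, 4.58], [0.2, 2.03], [-3.05, 3.05]. Speed limits (rad/s): [2.79, 2.79, 3.14, 3.14, 3.14, 3.14, 3.14].

## Interface

Orientations are given as a unit quaternion [w, x, y, z].
In Python, from workcell import arm gives the robot as it stands.
- The arm moves only by the tool drive_tool, never from a script. Its argument "rows" is a list of rows, each an object with "translation": the shift along the tool's x, y, z in units of 0.25 m (1.0 is 0.25 m), a list of three; "yaw": the turn about the tool's z in units of 2 pi rad (1.0 is 2 pi rad); "grip": the opening, from -1 (shut) to 1 (fully open). A call has exactly 5 rows; each row is the pose to reach, as a shift and turn from the pose commanded when the call began, along the tool's axes at that moment, turning the shorter way round; what a row does not reach only later rows make up. A row lasts 1/10 s, in which the tool goes at most 50 mm and 8.59 degrees, less where a joint would pass 70% of its speed; a pose out of reach is approached as far as the arm can. A call with a number of a shift or a turn outside -1 to 1 is refused whole. A call with a gripper value outside its range is refused whole. The fingers move at their own pace and stop on an object; "newtons" is the grip in N (left out, the last holds). Time passes only in rows, so rows that repeat a pose let the fingers close, or fill a call up. It gives the time, the measured TCP pose, the force, the opening and the grip force at its end, in the units of the state.
- arm.observe(): the state, without advancing time (a new reading comes with each control period).
- arm.camera(name): name is "scene" or "side" or "wrist"; returns the picture (480x640x3 uint8, red, green, blue); there is no depth.
- arm.camera_info(name): a dict with "fovy" (degrees; the focal length in pixels is half the picture's height over the tangent of half this angle, whatever the lens; pixels are square), "cx", "cy" (the principal point, pixels), "dist" ([k1, k2, p1, p2, k3] as OpenCV has them; the pictures are not rectified), "view" (4x4, takes a point from world to camera coordinates); the wrist camera has in their place "hand_eye" (4x4, takes a point from camera to tool coordinates, whose origin is the TCP and whose axes are the flange's). Camera axes: x right, y down, z forward; pixel columns grow to the right and rows downward; lengths in m; the calibration is good to about 2 mm. A picture is of the moment at which its call begins: read the wrist's pose just before it. camera_info takes no time and is no camera call.
- arm.job_done(): hands the job in; it is judged then, once.
The state is a dict: "clock": time; "joint_pos": joint angles; "dq": joint speeds; "joint_torque": joint torques, N m; "position": TCP position; "ee_rot": TCP orientation; "wrist_force": force on the tool from outside, world axes, zero at the start; "wrist_torque": the same for the moment, N m; "finger_gap": finger opening in m; "grasp_force": force on a finger pad.
Only numpy, scipy, OpenCV 4.12 (cv2) and the standard library are available. Lean on these libraries where they do the work, as an engineer would, in place of code of your own. Each camera call takes 0.05 s, during which the arm holds its last target. There are 200 camera calls.

## Working session

There is one attempt and no reset: what is moved stays moved. The work goes in short steps, Python scripts to look and compute and a tool call to move; the robot and the scene stay as the last step left them, time stands still between calls to the robot, and variables do not carry over. Pictures are saved under pics/ and viewed, at most 10 in all, crops included, and the job is handed in when it is done.

Besides the shell and the picture viewer there is one more tool, called after ">>>" as name([rows], argument=value, ...), one row to a line, values as JSON. drive_tool: Moves the arm, as the interface text tells. Shifts and turns lie within -1 to 1; 1 stands for 0.25 m of shift or 2 pi rad of turn. Its arguments: {"type":"object","properties":{"rows":{"type":"array","items":{"type":"object","properties":{"translation":{"type":"array","items":{"type":"number","minimum":-1,"maximum":1}},"yaw":{"type":"number","minimum":-1,"maximum":1},"grip":{"type":"number"}}}},"newtons":{"type":"number"}},"required":["rows"]}

```bash
mkdir -p pics; python3 - <<'E'
from workcell import arm
import cv2
for n in ["scene","side","wrist"]:
    im=arm.camera(n); cv2.imwrite(f"pics/{n}0.png",im[:,:,::-1])
    i=arm.camera_info(n); print(n,i)
print(arm.observe())
E
```

```text
scene {'fovy': 45.67381995972056, 'cx': 332.33817424020395, 'cy': 234.0354202460491, 'dist': array([-0.02123126,  0.        ,  0.        ,  0.        ,  0.        ]), 'view': array([[-0.47582854,  0.87947798, -0.01027983,  0.2670038 ],
       [ 0.73231956,  0.3896833 , -0.55843979, -0.32533363],
       [-0.48712962, -0.27324971, -0.82948136,  1.07065081],
       [ 0.        ,  0.        ,  0.        ,  1.        ]])}
side {'fovy': 53.84525736780502, 'cx': 316.0696485464753, 'cy': 242.92277049737405, 'dist': array([-0.05484258,  0.        ,  0.        ,  0.        ,  0.        ]), 'view': array([[ 0.95987215, -0.28033693,  0.00752742, -0.52711489],
       [-0.14151436, -0.50736885, -0.85002973,  0.16259794],
       [ 0.2421139 ,  0.81485462, -0.52668093,  0.59891191],
       [ 0.        ,  0.        ,  0.        ,  1.        ]])}
wrist {'fovy': 62.68830729162244, 'cx': 317.24359123751475, 'cy': 240.59887586691224, 'dist': array([-0.04983648,  0.        ,  0.        ,  0.        ,  0.        ]), 'hand_eye': array([[-3.80274842e-06, -9.62228564e-01, -2.72242890e-01,
         6.93234791e
[... 316 characters left out ...]
1156804,  0.01396598,  1.51270315, -0.00437412,
        1.31923124, -0.02714465]), 'dq': array([ 1.46117790e-03, -3.47928891e-03,  1.85687985e-03, -6.13698157e-03,
        1.04547532e-03,  3.01012052e-05,  1.33903386e-03]), 'joint_torque': array([ 6.85358755e-04, -3.80275154e+01,  1.46506070e-01, -2.30852062e+01,
        1.23528333e-02,  9.69674962e-03, -1.62897953e-05]), 'position': array([0.14748892, 0.52926139, 0.23045044]), 'ee_rot': array([-7.86473454e-05,  1.35406998e-01,  9.90789615e-01, -9.36464835e-04]), 'wrist_force': array([-0.36423683,  1.01286543, -0.03520291]), 'wrist_torque': array([ 0.02261886, -0.00313716,  0.01881673]), 'grasp_force': 0.0, 'finger_gap': 0.08533272891046549}
```

View pics/scene0.png

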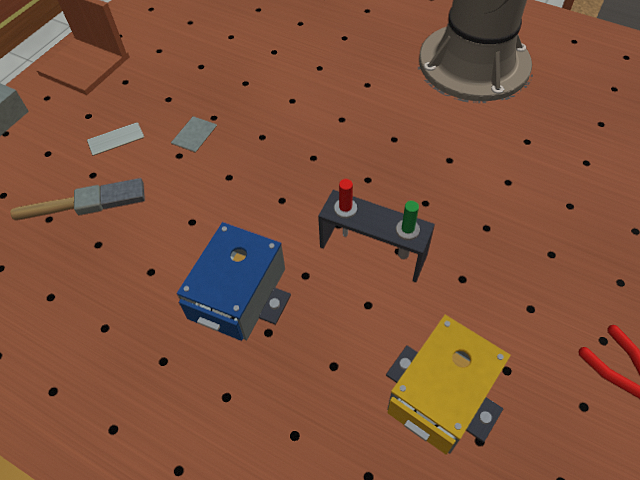

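View pics/side0.png

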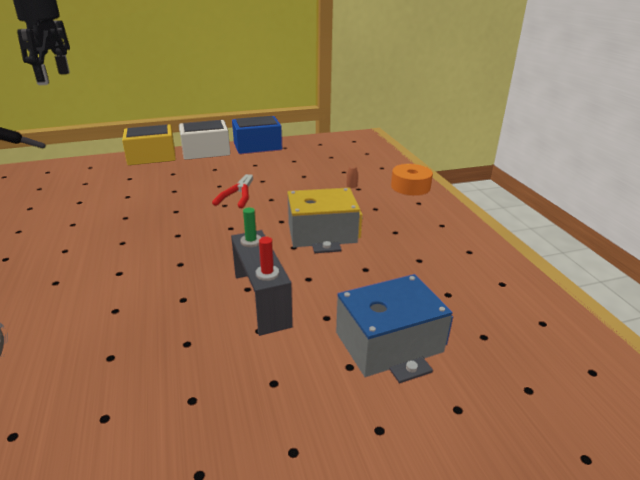

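Scene: the red pin handle is near (345,195) and the green tool near (411,217). The blue magazine's hole is at about (239,255), with its tray front facing lower-left. Side: the red handle is at about (266,255), the green at (250,224) and the blue hole at (377,308).

```bash
cat > h.py <<'E'
import numpy as np, cv2
from scipy.spatial.transform import Rotation as R
def K(i):
    f=240/np.tan(np.radians(i["fovy"]/2)); return np.array([[f,0,i["cx"]],[0,f,i["cy"]],[0,0,1]])
def c2w(i,st=None):
    if "view" in i: return np.linalg.inv(i["view"])
    T=np.eye(4); q=st["ee_rot"]; T[:3,:3]=R.from_quat([q[1],q[2],q[3],q[0]]).as_matrix(); T[:3,3]=st["position"]
    return T@i["hand_eye"]
def ray(i,px,st=None):
    u=cv2.undistortPoints(np.array([[px]],float),K(i),i["dist"])[0,0]; T=c2w(i,st)
    d=T[:3,:3]@[u[0],u[1],1]; return T[:3,3],d/np.linalg.norm(d)
def plane(i,px,z,st=None):
    o,d=ray(i,px,st); return o+d*(z-o[2])/d[2]
def tri(r1,r2):
    (o1,d1),(o2,d2)=r1,r2; s=np.linalg.lstsq(np.c_[d1,-d2],o2-o1,rcond=None)[0]
    a,b=o1+s[0]*d1,o2+s[1]*d2; return (a+b)/2,np.linalg.norm(a-b)
def mask(im,col):
    h=cv2.cvtColor(im,cv2.COLOR_RGB2HSV)
    lo,hi={"red":((0,180,60),(6,255,255)),"green":((50,120,30),(75,255,255)),"blue":((104,150,40),(120,255,255))}[col]
    m=cv2.inRange(h,lo,hi)
    if col=="red": m|=cv2.inRange(h,(174,180,60),(180,255,255))
    return m
def blobs(m,n=4):
    k,_,s,c=cv2.connectedComponentsWithStats(m); o=sorted(range(1,k),key=lambda j:-s[j,4])[:n]
    return [(s[j].tolist(),c[j].round(1).tolist()) for j in o]
def holes(m,amin=30):
    cs,h=cv2.findContours(m,cv2.RETR_CCOMP,cv2.CHAIN_APPROX_NONE); r=[]
    for c,hh in zip(cs,h[0]):
        if hh[3]>=0 and cv2.contourArea(c)>amin:
            M=cv2.moments(c); r.append((M["m10"]/M["m00"],M["m01"]/M["m00"],cv2.contourArea(c),cv2.boundingRect(c)))
    return r
E
python3 - <<'E'
from workcell import arm
from h import *
for n in["scene","side"]:
    im=cv2.imread(f"pics/{n}0.png")[:,:,::-1].copy(); i=arm.camera_info(n)
    for c in["red","green","blue"]: print(n,c,blobs(mask(im,c)))
    for h in holes(mask(im,"blue")): print(" hole",h,plane(i,h[:2],.07))
E
```

```text
scene red [([579, 347, 61, 52, 849], [608.9, 372.2]), ([608, 325, 32, 50, 547], [625.7, 344.6]), ([339, 179, 14, 32, 399], [345.3, 194.1])]
scene green [([402, 201, 17, 32, 396], [409.6, 216.3])]
scene blue [([177, 223, 104, 96, 5213], [229.0, 270.3]), ([179, 299, 64, 41, 813], [211.9, 318.6])]
 hole (235.67753623188403, 307.67028985507244, 46.0, (232, 304, 8, 9)) [ 0.66551744 -0.07980124  0.07      ]
 hole (185.82916666666665, 288.2, 40.0, (182, 284, 8, 9)) [ 0.67265342 -0.1514897   0.07      ]
 hole (237.84466834592777, 254.74811083123424, 198.5, (229, 247, 19, 16)) [ 0.59928656 -0.120708    0.07      ]
 hole (271.35497835497836, 245.35497835497833, 38.5, (268, 242, 8, 8)) [ 0.56580954 -0.08931057  0.07      ]
 hole (223.69406392694063, 228.52968036529677, 36.5, (220, 225, 8, 8)) [ 0.57319868 -0.16130189  0.07      ]
side red [([260, 237, 13, 37, 407], [265.9, 254.4]), ([212, 184, 26, 22, 185], [224.3, 194.4]), ([238, 185, 11, 23, 144], [243.4, 196.8])]
side green [([244, 208, 12, 33, 330], [249.4, 223.9])]
side blue [([339, 275, 112, 63, 3859], [393.5, 305.6]), ([232, 116, 49, 37, 1217], [256.9, 137.2])]
 hole (371.74545454545455, 328.43636363636364, 55.0, (367, 324, 10, 10)) [ 0.57197085 -0.16014779  0.07      ]
 hole (441.58781362007164, 308.58781362007164, 46.5, (437, 305, 10, 8)) [ 0.67229035 -0.15013157  0.07      ]
 hole (378.2729234088457, 307.72060409924484, 154.5, (369, 302, 20, 12)) [ 0.59468598 -0.1260356   0.07      ]
```

```bash
python3 - <<'E'
from workcell import arm
from h import *
a,b=arm.camera_info("scene"),arm.camera_info("side")
r,e=tri(ray(a,(345.3,194.1)),ray(b,(265.9,254.4))); g,e2=tri(ray(a,(409.6,216.3)),ray(b,(249.4,223.9)))
print(r,e,g,e2,np.linalg.norm(r-g))
d=g-r; print("stand yaw",np.degrees(np.arctan2(d[1],d[0])))
s=arm.observe();q=s["ee_rot"];Rm=R.from_quat([q[1],q[2],q[3],q[0]]).as_matrix();print(Rm.round(3))
print("tool shift to above pin",Rm.T@(np.array([r[0],r[1],.20])-s["position"]))
E
```

```text
[ 0.47075558 -0.02760623  0.11106342] 0.0009987197958916244 [0.46331078 0.06230569 0.1100829 ] 0.0008605291523178444 0.09022493469685379
stand yaw 94.73335290378434
[[-0.963  0.268 -0.   ]
 [ 0.268  0.963 -0.002]
 [-0.    -0.002 -1.   ]]
tool shift to above pin [-0.46082809 -0.44965032  0.03133954]
```

```bash
cat >> h.py <<'E'
def go(st,p,ydeg):
    "units of shift and yaw to TCP p with tool y at azimuth ydeg (mod 180)"
    q=st["ee_rot"];M=R.from_quat([q[1],q[2],q[3],q[0]]).as_matrix()
    a=np.degrees(np.arctan2(M[1,1],M[0,1])); w=(a-ydeg+90)%180-90
    print("t",st["clock"],"pos",st["position"].round(4),"F",st["wrist_force"].round(1),"j7",st["joint_pos"][6].round(2),"gap",st["finger_gap"],"tilt",np.degrees(np.arccos(-M[2,2])).round(2))
    print("shift",(M.T@(np.array(p)-st["position"])/.25).round(3),"yaw",(w/360).round(4))
E
echo
```

>>> drive_tool([
  {"translation":[-0.16,-0.15,0],"yaw":0.015,"grip":1},
  {"translation":[-0.3,-0.29,0],"yaw":0.03,"grip":1},
  {"translation":[-0.44,-0.43,0],"yaw":0.05,"grip":1},
  {"translation":[-0.57,-0.56,0],"yaw":0.07,"grip":1},
  {"translation":[-0.7,-0.68,0],"yaw":0.09,"grip":1},
])

```text
clock: 0.65
position: [0.2714, 0.3164, 0.2311]
ee_rot: [-0.0, 0.409, 0.912, -0.0]
wrist_force: [-0.5, 0.6, -0.5]
finger_gap: 0.0857
grasp_force: 0.0
```

```bash
python3 -c "
from workcell import arm
from h import *
go(arm.observe(),(.471,-.0276,.2),4.7)"
```

```text
t 0.65 pos [0.2714 0.3164 0.2311] F [-0.5  0.6 -0.5] j7 -0.17 gap 0.08569459223338478 tilt 0.03
shift [-1.559 -0.319  0.125] yaw 0.1027
```

>>> drive_tool([
  {"translation":[-0.18,-0.035,0],"yaw":0.015,"grip":1},
  {"translation":[-0.36,-0.07,0],"yaw":0.03,"grip":1},
  {"translation":[-0.54,-0.11,0],"yaw":0.05,"grip":1},
  {"translation":[-0.72,-0.15,0],"yaw":0.07,"grip":1},
  {"translation":[-0.9,-0.18,0],"yaw":0.09,"grip":1},
])

```text
clock: 1.15
position: [0.388, 0.12, 0.2313]
ee_rot: [-0.0, 0.647, 0.762, 0.0]
wrist_force: [0.8, 1.6, 0.2]
finger_gap: 0.085
grasp_force: 0.0
```

```bash
python3 -c "
from workcell import arm
from h import *
go(arm.observe(),(.471,-.0276,.2),4.7)"
```

```text
t 1.15 pos [0.388  0.12   0.2313] F [0.8 1.6 0.2] j7 -0.17 gap 0.08503775388940571 tilt 0.04
shift [-0.636  0.232  0.125] yaw 0.0129
```

>>> drive_tool([
  {"translation":[-0.17,0.07,0.03],"yaw":0.013,"grip":1},
  {"translation":[-0.34,0.13,0.06],"yaw":0.013,"grip":1},
  {"translation":[-0.5,0.19,0.09],"yaw":0.013,"grip":1},
  {"translation":[-0.61,0.225,0.12],"yaw":0.013,"grip":1},
  {"translation":[-0.61,0.225,0.12],"yaw":0.013,"grip":1},
])

```text
clock: 1.65
position: [0.469, -0.0245, 0.2004]
ee_rot: [0.001, 0.679, 0.734, -0.002]
wrist_force: [-1.1, -0.6, -0.2]
finger_gap: 0.085
grasp_force: 0.0
```

```bash
python3 - <<'E'
from workcell import arm
from h import *
s=arm.observe();im=arm.camera("wrist");cv2.imwrite("pics/w1.png",im[:,:,::-1])
go(s,(.471,-.0276,.2),4.7);i=arm.camera_info("wrist")
for b in blobs(mask(im,"red"))[:2]+blobs(mask(im,"green"))[:1]: print(b)
E
```

```text
t 1.65 pos [ 0.469  -0.0245  0.2004] F [-1.1 -0.6 -0.2] j7 0.22 gap 0.08499242495008956 tilt 0.24
shift [-0.013  0.007  0.002] yaw -0.0007
([304, 227, 32, 51, 1260], [319.3, 253.4])
([302, 74, 35, 40, 1046], [319.0, 93.3])
```

View pics/w1.png

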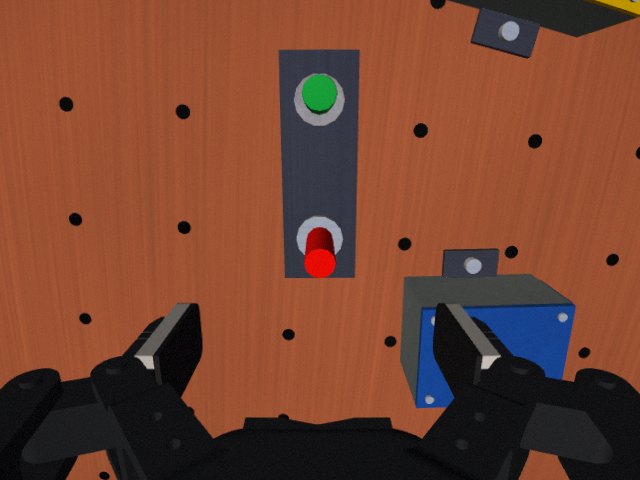

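The wrist view shows the red handle's top disc at about (320,262) and its collar at (319,238), with the stand aligned to the image columns. The blue cover is partly behind the right finger.

```bash
python3 - <<'E'
from workcell import arm
from h import *
s=arm.observe();i=arm.camera_info("wrist")
print(plane(i,(320,262.5),.135,s),plane(i,(319.5,238.5),.085,s))
print(s["position"])
go(s,(.471,-.0276,.091),4.7)
E
```

```text
[ 0.46965898 -0.02476812  0.135     ] [ 0.46955072 -0.0247849   0.085     ]
[ 0.46849845 -0.02144355  0.20061923]
t 1.7 pos [ 0.4685 -0.0214  0.2006] F [0.1 0.3 0.3] j7 0.22 gap 0.08550478250324126 tilt 0.12
shift [-0.025  0.009  0.438] yaw -0.0002
```

>>> drive_tool([
  {"translation":[-0.02,0.007,0.1],"yaw":0,"grip":1},
  {"translation":[-0.025,0.007,0.2],"yaw":0,"grip":1},
  {"translation":[-0.025,0.007,0.3],"yaw":0,"grip":1},
  {"translation":[-0.025,0.007,0.39],"yaw":0,"grip":1},
  {"translation":[-0.025,0.007,0.437],"yaw":0,"grip":1},
])

```text
clock: 2.2
position: [0.4693, -0.0231, 0.0903]
ee_rot: [-0.002, 0.675, 0.738, -0.001]
wrist_force: [0.1, -0.1, -0.4]
finger_gap: 0.0852
grasp_force: 0.0
```

>>> drive_tool([
  {"translation":[0,0,0],"yaw":0,"grip":0},
  {"translation":[0,0,0],"yaw":0,"grip":-0.5},
  {"translation":[0,0,0],"yaw":0,"grip":-1},
  {"translation":[0,0,0],"yaw":0,"grip":-1},
  {"translation":[0,0,0],"yaw":0,"grip":-1},
], newtons=50)

```text
clock: 2.7
position: [0.4718, -0.0251, 0.0931]
ee_rot: [0.001, 0.676, 0.737, 0.001]
wrist_force: [-0.6, 0.5, 2.7]
finger_gap: 0.0168
grasp_force: 48.6
```

```bash
python3 - <<'E'
from workcell import arm
from h import *
s=arm.observe()
go(s,(.471,-.0276,.091),4.7); print(s["grasp_force"])
E
```

```text
t 2.7 pos [ 0.4718 -0.0251  0.0931] F [-0.6  0.5  2.7] j7 0.34 gap 0.01677955198412158 tilt 0.11
shift [-0.01  -0.004  0.008] yaw 0.0007
48.58111381530762
```

>>> drive_tool([
  {"translation":[0,0,-0.06],"yaw":0,"grip":-1},
  {"translation":[0,0,-0.16],"yaw":0,"grip":-1},
  {"translation":[0,0,-0.26],"yaw":0,"grip":-1},
  {"translation":[0,0,-0.36],"yaw":0,"grip":-1},
  {"translation":[0,0,-0.4],"yaw":0,"grip":-1},
])

```text
clock: 3.2
position: [0.4726, -0.0255, 0.1945]
ee_rot: [0.002, 0.676, 0.737, 0.002]
wrist_force: [0.4, 0.4, -1.1]
finger_gap: 0.0169
grasp_force: 48.8
```

```bash
python3 - <<'E'
from workcell import arm
from h import *
s=arm.observe();print(s["grasp_force"])
go(s,(.4718-.02+.1265,-.0251-.095+.02,s["position"][2]),4.7)
E
```

```text
48.772008419036865
t 3.2 pos [ 0.4726 -0.0255  0.1945] F [ 0.4  0.4 -1.1] j7 0.25 gap 0.01689322472273462 tilt 0.28
shift [-0.334  0.395  0.002] yaw 0.0007
```

>>> drive_tool([
  {"translation":[-0.07,0.07,0],"yaw":0,"grip":-1},
  {"translation":[-0.19,0.16,0],"yaw":0,"grip":-1},
  {"translation":[-0.31,0.25,0],"yaw":0,"grip":-1},
  {"translation":[-0.4,0.3,0],"yaw":0,"grip":-1},
  {"translation":[-0.4,0.3,0],"yaw":0,"grip":-1},
])

```text
clock: 3.7
position: [0.5549, -0.1231, 0.1912]
ee_rot: [0.001, 0.678, 0.735, -0.002]
wrist_force: [-0.4, -0.5, -0.8]
finger_gap: 0.0167
grasp_force: 48.9
```

>>> drive_tool([
  {"translation":[0,0,0],"yaw":0,"grip":-1},
  {"translation":[0,0,0],"yaw":0,"grip":-1},
  {"translation":[0,0,0],"yaw":0,"grip":-1},
  {"translation":[0,0,0],"yaw":0,"grip":-1},
  {"translation":[0,0,0],"yaw":0,"grip":-1},
])

```text
clock: 4.2
position: [0.5543, -0.1175, 0.1922]
ee_rot: [-0.0, 0.675, 0.737, 0.0]
wrist_force: [-0.4, -0.2, 0.2]
finger_gap: 0.0169
grasp_force: 48.9
```

```bash
python3 - <<'E'
from workcell import arm
from h import *
s=arm.observe();im=arm.camera("wrist");cv2.imwrite("pics/w2.png",im[:,:,::-1]);s2=arm.observe()
i=arm.camera_info("wrist"); print(s["position"],s2["position"])
for h in holes(mask(im,"blue")): print(h,plane(i,h[:2],.07,s))
E
```

```text
[ 0.5543205  -0.11751203  0.19222585] [ 0.55431494 -0.11775025  0.19218998]
(472.91121495327104, 291.21495327102804, 107.0, (467, 285, 13, 13)) [ 0.67130217 -0.15248223  0.07      ]
(374.99152542372883, 243.01303780964798, 767.0, (359, 228, 33, 31)) [ 0.59486917 -0.12229446  0.07      ]
(336.0558002936857, 194.05580029368573, 113.5, (330, 188, 13, 13)) [ 0.5641982  -0.09033807  0.07      ]
(483.02479338842977, 192.90495867768595, 121.0, (477, 187, 13, 13)) [ 0.6641493  -0.08048156  0.07      ]
```

View pics/w2.png

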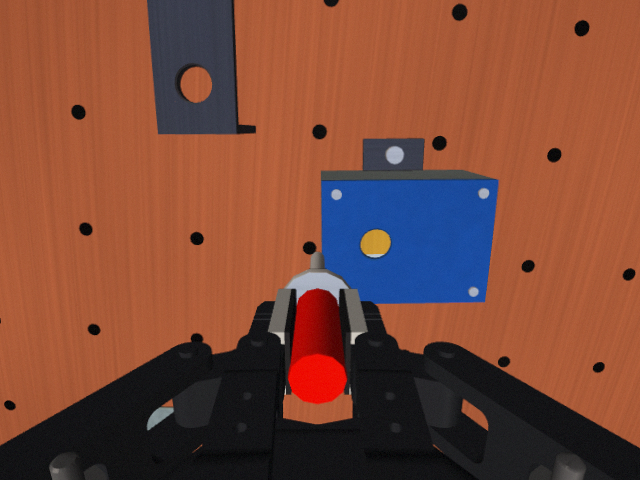

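The wrist view shows the blue hole at (375,243), the held pin's top at (317,378) with its tip at (317,253), and the empty stand hole at (196,84).

```bash
python3 - <<'E'
from workcell import arm
from h import *
s=arm.observe();i=arm.camera_info("wrist");z=s["position"][2]
print("top",plane(i,(317.5,379),z+.0425,s),"tip",plane(i,(317.3,255),z-.0765,s),"stand hole",plane(i,(196,84),.08,s))
p=s["position"]
pin=np.array(plane(i,(317.5,379),z+.0425,s))
d=np.array([.5953,-.1223])-pin[:2]; print(d)
go(s,(p[0]+d[0],p[1]+d[1],p[2]),4.7)
E
```

```text
top [ 0.55410849 -0.12039378  0.23468998] tip [ 0.55402824 -0.12018594  0.11568998] stand hole [ 0.47149814 -0.02875991  0.08      ]
[ 0.04119151 -0.00190622]
t 4.25 pos [ 0.5543 -0.1178  0.1922] F [-0.1 -0.1 -0.7] j7 0.51 gap 0.016822993323967014 tilt 0.03
shift [-0.022  0.163  0.   ] yaw 0.0008
```

>>> drive_tool([
  {"translation":[-0.012,0.08,0],"yaw":0,"grip":-1},
  {"translation":[-0.022,0.15,0],"yaw":0,"grip":-1},
  {"translation":[-0.022,0.163,0.02],"yaw":0,"grip":-1},
  {"translation":[-0.022,0.163,0.06],"yaw":0,"grip":-1},
  {"translation":[-0.022,0.163,0.12],"yaw":0,"grip":-1},
])

```text
clock: 4.75
position: [0.595, -0.1206, 0.1617]
ee_rot: [0.0, 0.676, 0.737, -0.0]
wrist_force: [0.8, -0.0, -0.8]
finger_gap: 0.0169
grasp_force: 49.0
```

```bash
python3 - <<'E'
from workcell import arm
from h import *
s=arm.observe();im=arm.camera("wrist");cv2.imwrite("pics/w3.png",im[:,:,::-1])
go(s,(.5955,-.1197,.101),4.7)
E
```

```text
t 4.75 pos [ 0.595  -0.1206  0.1617] F [ 0.8 -0.  -0.8] j7 0.53 gap 0.0169263323643538 tilt 0.02
shift [0.003 0.002 0.243] yaw 0.0006
```

View pics/w3.png

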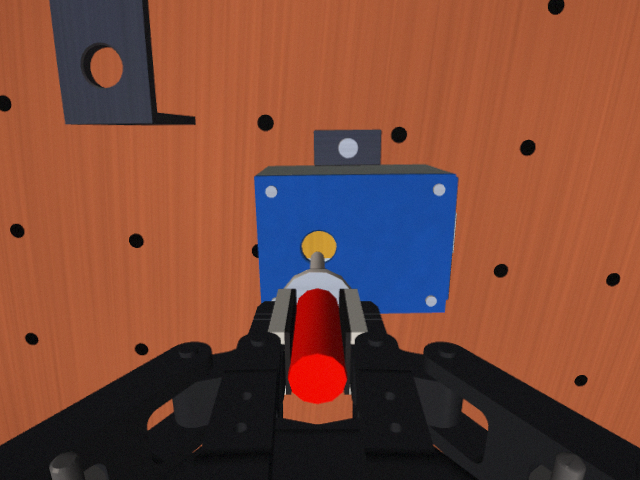

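The tip at (318,253) lines up with the hole at (319,246), hovering about 15 mm above it, so I go down.

>>> drive_tool([
  {"translation":[0.002,0.001,0.05],"yaw":0,"grip":-1},
  {"translation":[0.002,0.001,0.1],"yaw":0,"grip":-1},
  {"translation":[0.002,0.001,0.14],"yaw":0,"grip":-1},
  {"translation":[0.002,0.001,0.14],"yaw":0,"grip":-1},
  {"translation":[0.002,0.001,0.14],"yaw":0,"grip":-1},
])

```text
clock: 5.3
position: [0.5956, -0.1198, 0.1269]
ee_rot: [-0.0, 0.676, 0.737, -0.0]
wrist_force: [0.6, -0.5, 0.2]
finger_gap: 0.0169
grasp_force: 49.0
```

>>> drive_tool([
  {"translation":[0,0,0.03],"yaw":0,"grip":-1},
  {"translation":[0,0,0.06],"yaw":0,"grip":-1},
  {"translation":[0,0,0.08],"yaw":0,"grip":-1},
  {"translation":[0,0,0.1],"yaw":0,"grip":-1},
  {"translation":[0,0,0.1],"yaw":0,"grip":-1},
])

```text
clock: 5.8
position: [0.5961, -0.12, 0.1023]
ee_rot: [0.001, 0.676, 0.737, 0.0]
wrist_force: [-0.9, 0.2, 3.6]
finger_gap: 0.0168
grasp_force: 49.2
```

```bash
python3 - <<'E'
from workcell import arm
from h import *
s=arm.observe();im=arm.camera("scene");cv2.imwrite("pics/s3.png",im[180:400,140:460,::-1])
go(s,(.5955,-.1197,.101),4.7)
E
```

```text
t 5.8 pos [ 0.5961 -0.12    0.1023] F [-0.9  0.2  3.6] j7 0.56 gap 0.01676582830480585 tilt 0.07
shift [ 0.001 -0.002  0.005] yaw 0.0007
```

View pics/s3.png

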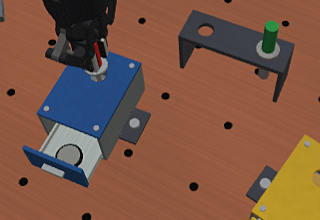

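The blue tray has popped out; its drawer shows at lower left of the crop. Next I raise the pin and reverse the path.

>>> drive_tool([
  {"translation":[0,0,-0.06],"yaw":0,"grip":-1},
  {"translation":[0,0,-0.15],"yaw":0,"grip":-1},
  {"translation":[0,0,-0.25],"yaw":0,"grip":-1},
  {"translation":[0,0,-0.34],"yaw":0,"grip":-1},
  {"translation":[0,0,-0.36],"yaw":0,"grip":-1},
])

```text
clock: 6.35
position: [0.597, -0.1205, 0.1955]
ee_rot: [0.002, 0.676, 0.737, 0.001]
wrist_force: [0.2, 0.3, -1.0]
finger_gap: 0.0167
grasp_force: 48.8
```

>>> drive_tool([
  {"translation":[0.08,-0.09,0],"yaw":0,"grip":-1},
  {"translation":[0.19,-0.21,0],"yaw":0,"grip":-1},
  {"translation":[0.3,-0.33,0],"yaw":0,"grip":-1},
  {"translation":[0.38,-0.42,0],"yaw":0,"grip":-1},
  {"translation":[0.42,-0.464,0],"yaw":0,"grip":-1},
])

```text
clock: 6.85
position: [0.4677, -0.0227, 0.1908]
ee_rot: [-0.002, 0.675, 0.738, -0.001]
wrist_force: [0.9, -0.3, -0.4]
finger_gap: 0.017
grasp_force: 48.9
```

>>> drive_tool([
  {"translation":[0,0,0],"yaw":0,"grip":-1},
  {"translation":[0,0,0],"yaw":0,"grip":-1},
  {"translation":[0,0,0.03],"yaw":0,"grip":-1},
  {"translation":[0,0,0.06],"yaw":0,"grip":-1},
  {"translation":[0,0,0.06],"yaw":0,"grip":-1},
])

```text
clock: 7.35
position: [0.4702, -0.0259, 0.1754]
ee_rot: [-0.001, 0.676, 0.737, -0.002]
wrist_force: [-0.3, -0.2, -0.8]
finger_gap: 0.0167
grasp_force: 48.9
```

```bash
python3 - <<'E'
from workcell import arm
from h import *
s=arm.observe();im=arm.camera("wrist");cv2.imwrite("pics/w4.png",im[:,:,::-1])
go(s,(.4714,-.0252,.0925),4.7)
E
```

```text
t 7.35 pos [ 0.4702 -0.0259  0.1754] F [-0.3 -0.2 -0.8] j7 0.27 gap 0.016707940146939285 tilt 0.2
shift [0.002 0.006 0.331] yaw 0.0005
```

View pics/w4.png

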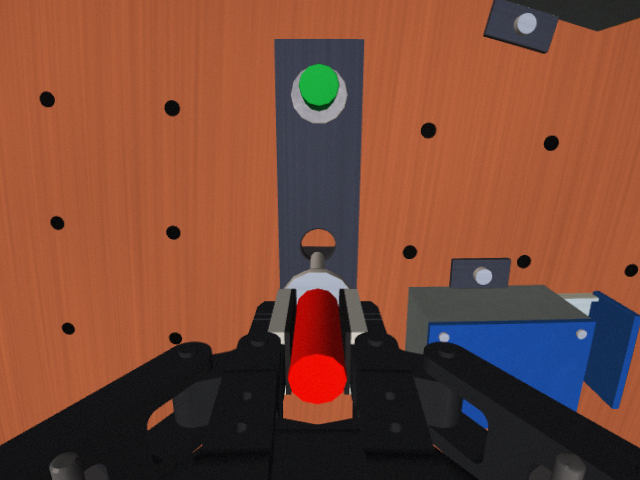

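The tip at (318,253) lines up with the stand hole at (318,243), the same relation as it had at the blue hole. I lower it there.

>>> drive_tool([
  {"translation":[0,0,0.06],"yaw":0,"grip":-1},
  {"translation":[0,0,0.12],"yaw":0,"grip":-1},
  {"translation":[0,0,0.18],"yaw":0,"grip":-1},
  {"translation":[0,0,0.24],"yaw":0,"grip":-1},
  {"translation":[0,0,0.28],"yaw":0,"grip":-1},
])

```text
clock: 7.9
position: [0.4708, -0.0254, 0.106]
ee_rot: [-0.0, 0.676, 0.737, -0.001]
wrist_force: [-0.3, -0.3, -0.2]
finger_gap: 0.0168
grasp_force: 48.9
```

>>> drive_tool([
  {"translation":[0,0,0.02],"yaw":0,"grip":-1},
  {"translation":[0,0,0.04],"yaw":0,"grip":-1},
  {"translation":[0,0,0.055],"yaw":0,"grip":-1},
  {"translation":[0,0,0.055],"yaw":0,"grip":-1},
  {"translation":[0,0,0.055],"yaw":0,"grip":-1},
])

```text
clock: 8.4
position: [0.4713, -0.0252, 0.0936]
ee_rot: [0.0, 0.676, 0.737, 0.0]
wrist_force: [-0.1, -0.2, 0.1]
finger_gap: 0.0167
grasp_force: 49.2
```

>>> drive_tool([
  {"translation":[0,0,0.003],"yaw":0,"grip":-1},
  {"translation":[0,0,0.003],"yaw":0,"grip":-0.3},
  {"translation":[0,0,0.003],"yaw":0,"grip":0.3},
  {"translation":[0,0,0.003],"yaw":0,"grip":1},
  {"translation":[0,0,0.003],"yaw":0,"grip":1},
])

```text
clock: 8.9
position: [0.4711, -0.0251, 0.0926]
ee_rot: [0.0, 0.676, 0.737, 0.0]
wrist_force: [0.8, 0.5, -0.5]
finger_gap: 0.072
grasp_force: 0.0
```

>>> drive_tool([
  {"translation":[0,0,0],"yaw":0,"grip":1},
  {"translation":[0,0,-0.08],"yaw":0,"grip":1},
  {"translation":[0,0,-0.2],"yaw":0,"grip":1},
  {"translation":[0,0,-0.35],"yaw":0,"grip":1},
  {"translation":[0,0,-0.45],"yaw":0,"grip":1},
])

```text
clock: 9.4
position: [0.4719, -0.0255, 0.2073]
ee_rot: [0.001, 0.676, 0.737, 0.001]
wrist_force: [0.5, 0.1, -1.1]
finger_gap: 0.0854
grasp_force: 0.0
```

>>> drive_tool([
  {"translation":[0,0,0],"yaw":0,"grip":1},
  {"translation":[0,0,0],"yaw":0,"grip":1},
  {"translation":[0,0,0],"yaw":0,"grip":1},
  {"translation":[0,0,0],"yaw":0,"grip":1},
  {"translation":[0,0,0],"yaw":0,"grip":1},
])

```text
clock: 9.9
position: [0.4703, -0.0251, 0.204]
ee_rot: [-0.001, 0.676, 0.737, -0.001]
wrist_force: [0.6, -0.3, 0.1]
finger_gap: 0.0853
grasp_force: 0.0
```

```bash
python3 - <<'E'
from workcell import arm
from h import *
s=arm.observe();im=arm.camera("wrist");cv2.imwrite("pics/w5.png",im[:,:,::-1]);im2=arm.camera("side");cv2.imwrite("pics/d5.png",im2[:,:,::-1])
go(s,(.471,-.0276,.2),4.7);print(blobs(mask(im,"red"))[:2],blobs(mask(im2,"red"))[:2])
E
```

```text
t 9.9 pos [ 0.4703 -0.0251  0.204 ] F [ 0.6 -0.3  0.1] j7 0.25 gap 0.08525871232450481 tilt 0.13
shift [-0.01   0.002  0.016] yaw 0.0007
[([304, 226, 31, 49, 1210], [319.0, 250.9])] [([260, 237, 13, 36, 409], [266.7, 254.0]), ([212, 184, 26, 21, 184], [224.3, 194.4])]
```

View pics/d5.png

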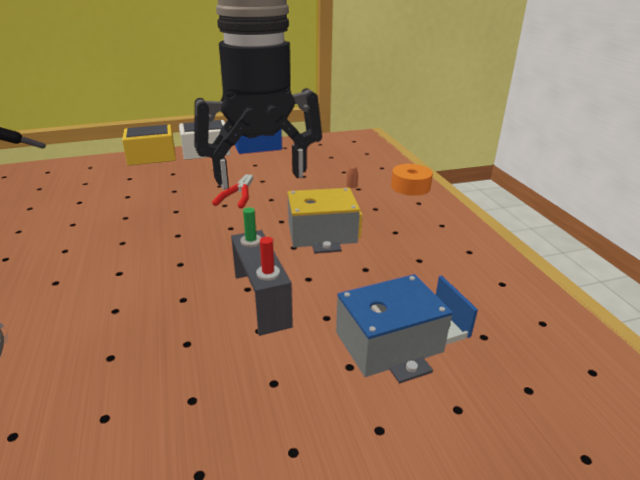

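The side view shows the pin upright in its own hole, with the handle at (266.7,254.0) against (265.9,254.4) at the start. The blue tray is out, the yellow tray is shut and the gripper is clear.

```bash
python3 -c "
from workcell import arm
print(arm.job_done())"
```

```text
the job is handed in; nothing more can be done
None
```

I handed the job in at about 10 s on the robot's clock: the blue tray popped out, the yellow tray is still shut, and the pin stands upright in its original hole with the gripper clear; the hand-in returned no verdict.

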